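# Slide the mirror plate home onto its three-ball mount

## Robot

A 6-joint arm with a two-finger parallel gripper is mounted at the origin on a cart in front of the work surface, level with it; the furniture and walls round the work are solid. World frame = base frame: x ahead of the robot, y to its left, z up, the work surface at z = 0. Lengths are in mm, angles in rad, forces in N, time in s.
With the tool pointing down it reaches from about 400 to 925 mm from the base axis. Payload 12.5 kg.
Tool frame: the origin (TCP) lies midway between the tips of the shut fingers; the grasp point (between the pads) lies 19 mm behind it (env.pinch_z is the z of the grasp point in the tool frame, in mm); z points along the fingers, y is the line along which they close (so a half turn about z gives the same grasp; the last joint's range is limited). The gripper opens to 95 mm and grips with 3 to 60 N. Pads are 20 mm wide; open, the fingers measure 119 mm over their backs; the gripper's body (75 mm by 180 mm) begins 59 mm behind the grasp point.
Start: joints at [-1.345, 0.491, 1.559, -0, 1.092, -0.106], TCP at [203.614, -590.921, 214.661] pointing down, gripper open.
Joint ranges: [-3.1, 3.1], [-0.84, 2.19], [0.05, 2.79], [-1.13, 4.28], [0.06, 2.93], [-2.69, 2.69]. Speed limits (rad/s): [2.22, 2.22, 2.79, 3.14, 3.14, 3.14].

## Interface

Orientations are given as [roll, pitch, yaw] about the fixed x, y, z axes, in that order (R = Rz(yaw) Ry(pitch) Rx(roll)).
In Python, from cell import env, eyes gives the robot as it stands.
- The arm moves only by the shell command python3 -m inch 'ROWS'. ROWS is JSON, a list of rows, each a list of 3 entries, a list of its own where there are three numbers: the shift along the tool's x, y, z in units of 60 mm (1.0 is 60 mm), then the turn about the tool's z in units of 5 degrees (1.0 is 5 degrees), then the closure, from -1 (fully open) to 1 (shut). In form: [[[tx, ty, tz], turn, claw], ...]. A call has exactly 10 rows; each row shifts and turns the commanded pose from where the row before left it, along the tool's axes as they then stand; what a row does not reach is not made up. A row lasts 1/8 s, in which the tool goes at most 62.5 mm and 10.7 degrees, less where a joint would pass 70% of its speed; a pose out of reach is approached as far as the arm can. A call is refused whole if a number of a shift passes 1 or a number of a turn 1, either way. A call with a gripper value outside its range is refused whole. The fingers move at their own pace and stop on an object; the grip force is fixed at half the most. Time passes only in rows, so rows that do not move let the fingers close, or fill a call up. It gives the time, the measured TCP pose, the force, the opening and the grip force at its end, in the units of the state.
- env.state(): the state, without advancing time (a new reading comes with each control period).
- eyes.read_camera(name): name is "scene" or "top" or "wrist"; returns a dict with "pixels" (384x512x3 uint8, red, green, blue), "fx", "fy", "cx", "cy" (pixels), "extrinsics" (4x4, takes a point from world to camera coordinates). Camera axes: x right, y down, z forward; pixel columns grow to the right and rows downward; lengths in mm; the calibration is good to about 2 mm. A picture is of the moment at which its call begins. There is no depth.
- env.job_done(): hands the job in; it is judged then, once.
Trained networks look in a picture, given as the dict that the camera call returned (one of the last four; its "shot" number tells which), for a name from the list of things; names that differ only in an ending like _2 or _b are one class to them, and where a whole thing is asked for, a point or a joint stands for the part that bears it (a point fixed in the world has none). Each returns a list of dicts, best first, with "score" (0 to 1); they miss things now and then, are a little off and sometimes report something else, mostly with a low value. They report only what shows in the picture. A call takes as long as a camera call. They do not tell look-alikes from the thing itself.
- eyes.boxes_of(name, picture): "centre" ([row, column] in pixels, amid what is visible of it).
- eyes.cut_out(name, picture): "mask" (384x512 bool, what is visible of it) and "centre" ([row, column] in pixels, amid what is visible of it).
- eyes.spot_point(name, picture): "centre" ([row, column] in pixels: a listed point, or the origin of a listed thing).
The state is a dict: "t": time; "joints": joint angles; "qvel": joint speeds; "tau": joint torques, N m; "eef_pos": TCP position; "tcp_rot": TCP orientation; "ft_force": force on the tool from outside, world axes, zero at the start; "moment": the same for the moment, N m; "opening": opening from 0.0 (shut) to 1.0 (fully open); "grip_force": force on a finger pad.
Only numpy, scipy, OpenCV 4.12 (cv2) and the standard library are available. Lean on these libraries where they do the work, as an engineer would, in place of code of your own. Each camera call takes 0.05 s, during which the arm holds its last target. There are 200 camera calls.

## Task

The mirror's plate has been slid to the right, partly off its three-ball mount. Push it back to the left, along the mount, by the edge of the plate until it drops fully home, level, with all three balls in its grooves, and then let go. Do not touch the mirror or its holder, and leave the beaker and the sample cup beside the mount where they stand.

Things in the scene. Friction and masses are not known exactly. Their poses are not given: they have to be found in the camera images.
- mount_base: Fixed mount: dark steel slab 170 (x) by 164 (y) by 12 mm on the worktop. Origin: centre of its underside; z up; +x is the way the plate is pushed home (roughly the robot's left, +y), -x its front. On it, three 14 mm polished balls, centres 28 mm above the worktop: two front ones at x -30, y +42 and -42 mm, a rear one at x +35, y 0.
- seat (a point): Point fixed to the mount at x +35, y 0, z 28.1 mm in its frame: the plate's origin is here when home, axes parallel to the mount's. The plate's front edge is then at x -60 mm in the mount's frame, its underside 28.1 and top 41.1 mm above the worktop.
- spring_mid (a point): Point fixed to the mount midway between the tips of its two sprung arms: x -20, y 0, z 48 mm in its frame. The arms hang on 64 mm high posts at x -20, y +74 and -74 mm and reach inwards; their round tips, at y +42 and -42, press the plate down with 2 to 4 N each, wherever it is slid.
- plate: Loose aluminium plate under the arm tips, 133 (x) by 108 (y) by 13 mm, 0.35 to 0.6 kg with the mirror. Origin: on its underside, mid width, 95 mm from its front edge, 38 mm from its rear edge; +x to the rear, z up. Underside: steep vee grooves, 16 mm wide at the mouth, in a T: one right across at x -65 for the front balls, one along y 0 from there to the rear edge for the rear ball.
- plate_front (a point): Middle of the plate's upright front face (x -95, y 0, z 6.5 mm in its frame), 108 mm wide, free to push on, worktop clear. Start: plate slid 22 to 32 mm to the front, up to 0.07 rad askew, the rear ball in its groove, the front balls on the flat underside, so it tilts 0.1 rad, front edge 40 to 54 mm up. It slides at 1 to 6 N; pushed square to within 3 mm of home, it drops in, sprung.
- mirror: Mirror in its black holder, fixed upright on the plate: 50 mm wide, 12 mm thick (foot 24 mm), 52 mm high; top 93 mm above the worktop when home. Origin: middle of its foot, on the plate's top at x +10, y 0 mm of the plate's frame. Not to be touched.
- beaker: Loose clear beaker, 55 mm across, 69 mm high, on the worktop on the right (-y) side of the mount, 122 to 135 mm from its middle line. Origin: middle of its underside.
- cup: Loose white sample cup with a lid, 48 mm across, 43 mm high, on the worktop behind the mount (its +x side), 130 to 145 mm beyond its centre. Origin: middle of its underside.
Mind the look-alikes: they are no part of the job. There is more than one size of the plate; the job needs the larger.

How it is judged (in metres and radians):
At the end, for the whole second after the job is handed in: The plate rests on the mount with its origin within 3 mm of the seat sideways and less than 2 mm above it, level within 0.025 rad and square with the mount within 0.04 rad, at rest (horizontal distance between plate and seat below 0.003 m and z of plate in the frame of seat below 0.002 m and angle between plate's own z axis and vertical below 0.025 rad and angle between the x axis of plate and the x axis of mount_base, either way round below 0.04 rad and linear speed of plate below 0.01 m/s); the robot touches nothing.
It fails at once if the robot touches the mirror or its holder (contact force between any of the arm, the fingers and mirror above 0.5 N).
It fails at once if the beaker is pushed more than 20 mm or knocked over (distance of beaker from where it was at the start of the episode above 0.02 m or angle between beaker's own z axis and vertical above 0.4 rad).
It fails at once if the sample cup is pushed more than 20 mm or knocked over (distance of cup from where it was at the start of the episode above 0.02 m or angle between cup's own z axis and vertical above 0.4 rad).
It also fails if it takes over 34 s, if anything falls off the work surface, if the arm or the gripper's body presses on something with over 40 N, if the wrist force passes 120 N, or if a joint passes its speed limit or range.

## Working session

There is one attempt and no reset: what is moved stays moved. The work goes in short steps, Python scripts to look and compute and a shell command to move; the robot and the scene stay as the last step left them, time stands still between calls to the robot, and variables do not carry over. Pictures are saved under pics/ and viewed, at most 10 in all, crops included, and the job is handed in when it is done.

```bash
mkdir -p pics; ls; cat > h.py <<'E'
import numpy as np, cv2
from cell import env, eyes
def P(d):
    K=np.array([[d["fx"],0,d["cx"]],[0,d["fy"],d["cy"]],[0,0,1]]); return K@np.array(d["extrinsics"])[:3]
def proj(d,p):
    q=P(d)@np.append(p,1); return q[1]/q[2],q[0]/q[2]
def tri(ds,rcs):
    A=[]
    for d,(r,c) in zip(ds,rcs):
        M=P(d); A+= [c*M[2]-M[0], r*M[2]-M[1]]
    A=np.array(A); x=np.linalg.svd(A/np.linalg.norm(A[:,:3],axis=1)[:,None])[2][-1]; x=np.linalg.lstsq(A[:,:3],-A[:,3],rcond=None)[0]; return x
def onz(d,rc,z):
    M=P(d); r,c=rc; A=np.array([c*M[2]-M[0], r*M[2]-M[1]]); b=-A[:,3]-A[:,2]*z; return np.linalg.solve(A[:,:2],b)
def save(d,n,crop=None,s=1):
    im=d["pixels"][:,:,::-1]
    if crop: r0,r1,c0,c1=crop; im=im[r0:r1,c0:c1]
    cv2.imwrite("pics/"+n,cv2.resize(im,None,fx=s,fy=s,interpolation=cv2.INTER_CUBIC))
E
python3 - <<'E'
from h import *
S=eyes.read_camera("scene");T=eyes.read_camera("top")
save(S,"s0.png",None,1.5);save(T,"t0.png",None,1.5)
for d,n in((S,"scene"),(T,"top")):
    for k in ["plate","plate_front","seat","spring_mid","mount_base","mirror","beaker","cup"]:
        print(n,k,[(np.round(o["centre"],1).tolist(),round(o["score"],2)) for o in eyes.spot_point(k,d)])
print(env.state()["eef_pos"],env.state()["tcp_rot"],env.state()["t"])
E
```

```text
pics
scene plate [([192.3, 247.3], 0.84), ([328.4, 223.5], 0.63)]
scene plate_front [([334.2, 259.2], 0.87)]
scene seat [([186.3, 251.4], 0.92)]
scene spring_mid []
scene mount_base []
scene mirror [([328.5, 219.1], 0.67), ([186.3, 250.3], 0.62)]
scene beaker [([192.8, 247.4], 0.73), ([207.7, 304.1], 0.71)]
scene cup [([163.5, 289.4], 0.96)]
top plate [([204.2, 240.5], 0.87), ([219.9, 351.5], 0.87)]
top plate_front [([195.4, 360.7], 0.71), ([214.0, 277.3], 0.55)]
top seat [([201.5, 228.8], 0.75), ([213.4, 279.5], 0.2)]
top spring_mid []
top mount_base []
top mirror [([202.5, 236.0], 0.65), ([226.5, 355.0], 0.54)]
top beaker [([158.9, 243.4], 0.76)]
top cup [([167.1, 198.1], 0.58)]
[ 203.58969545 -590.93302941  214.65963516] [3.14147746e+00 4.35231568e-05 3.31770270e-01] 0.9
```

View pics/s0.png

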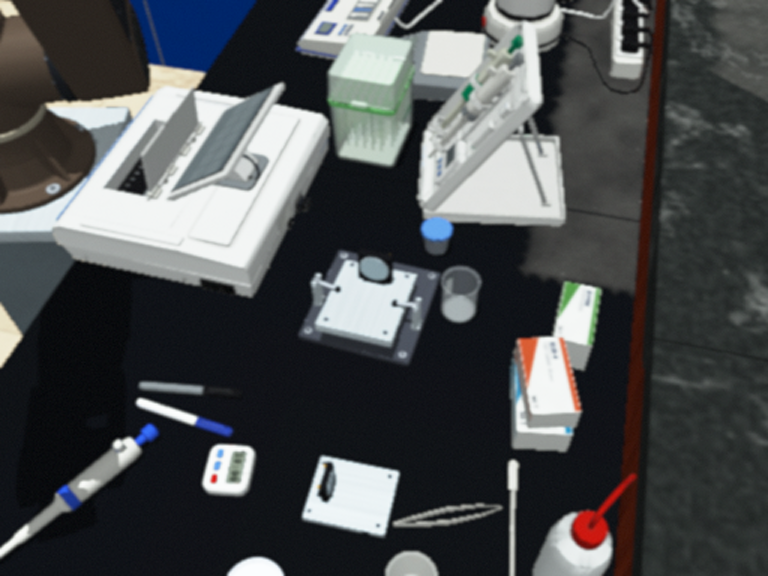

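View pics/t0.png

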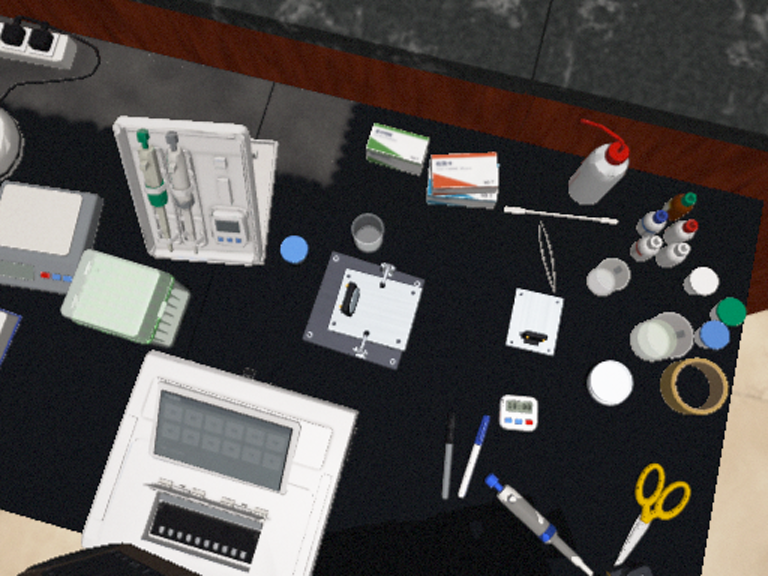

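The two views show the larger plate on the mount at scene (367,300)/top (375,308) in the 1.5x pictures. The look-alike is the smaller plate lying loose at scene (350,495)/top (535,322). The beaker is at top (368,232) and the blue-lidded cup at top (294,250).

```bash
python3 - <<'E'
from h import *
S=eyes.read_camera("scene");T=eyes.read_camera("top")
for d,n in((T,"top"),(S,"scene")):
    for k,z in (("mount_base",12),("plate",48)):
        for o in eyes.cut_out(k,d)[:3]:
            m=o["mask"].astype(np.uint8)
            c=max(cv2.findContours(m,0,2)[0],key=cv2.contourArea)
            q=cv2.approxPolyDP(cv2.convexHull(c),5,True)[:,0]
            print(n,k,round(o["score"],2),m.sum(),[(p[::-1].tolist(),np.round(onz(d,p[::-1],z)).tolist()) for p in q])
print("pf", tri([S,T],[(192.3,247.3),(204.2,240.5)]), tri([S,T],[(186.3,251.4),(201.5,228.8)]))
print("mirror",tri([S,T],[(186.3,250.3),(202.5,236)]),"cup",tri([S,T],[(163.5,289.4),(167.1,198.1)]),onz(T,(167.1,198.1),0),"beaker",onz(T,(158.9,243.4),0),onz(S,(207.7,304.1),0))
save(T,"t1.png",(140,260,180,310),5)
for n in ("top","scene"):
    d=S if n=="scene" else T
    print(n,"cam at",-np.array(d["extrinsics"])[:3,:3].T@np.array(d["extrinsics"])[:3,3])
E
```

```text
top mount_base 0.83 1967 [([168, 221], [711.0, -271.0]), ([186, 281], [663.0, -427.0]), ([245, 263], [511.0, -380.0]), ([226, 202], [559.0, -225.0])]
top plate 0.83 1196 [([193, 345], [638.0, -585.0]), ([200, 374], [620.0, -656.0]), ([236, 367], [531.0, -634.0]), ([229, 338], [548.0, -564.0])]
top plate 0.76 2259 [([179, 231], [674.0, -300.0]), ([193, 280], [638.0, -423.0]), ([233, 268], [538.0, -392.0]), ([219, 219], [573.0, -271.0])]
scene mount_base 0.84 2181 [([167, 226], [562.0, -226.0]), ([183, 292], [712.0, -277.0]), ([243, 271], [662.0, -436.0]), ([225, 199], [511.0, -389.0]), ([188, 207], [522.0, -288.0])]
scene plate 0.98 2407 [([304, 214], [557.0, -588.0]), ([315, 264], [647.0, -610.0]), ([357, 255], [631.0, -686.0]), ([346, 202], [541.0, -666.0])]
scene plate 0.82 2806 [([165, 241], [599.0, -253.0]), ([184, 276], [675.0, -309.0]), ([230, 259], [638.0, -428.0]), ([218, 210], [538.0, -397.0]), ([185, 223], [561.0, -310.0])]
pf [ 612.42955841 -323.27947307   37.96801804] [ 621.24657162 -292.95265286   21.57434677]
mirror [ 617.57990637 -311.73803606   43.44049269] cup [ 712.13768192 -211.00198333    5.71789783] [ 716.88756036 -209.41111279] beaker [ 738.95354785 -329.16763223] [ 736.66739036 -337.88061496]
top cam at [ 427.80981864 -365.99577864 1173.82774808]
scene cam at [ 651.92729047 -996.48125089  877.41731186]
```

View pics/t1.png

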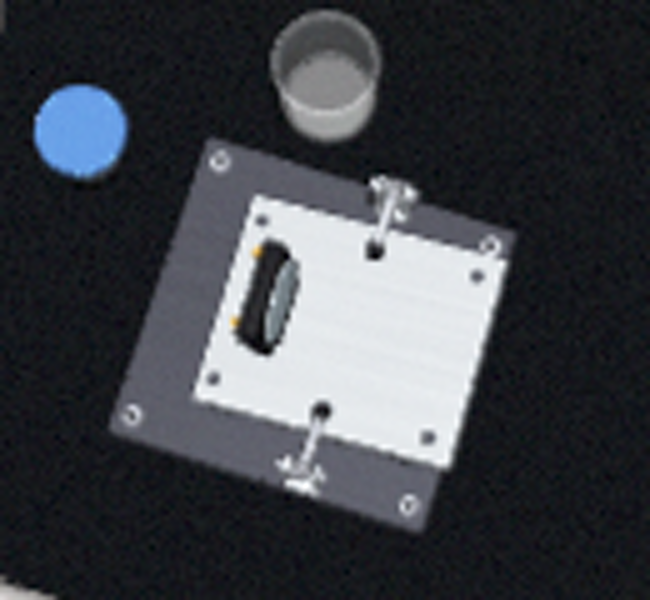

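Candidates for the plate:
- The larger plate on the ball mount, under the arm tips, at top px (207,248). This is the one I want: it has the sprung arms and measures about 130x105 mm.
- The smaller loose plate at top px (215,356). It is the look-alike, about 73x91 mm.

The close crop confirms the choice. It shows the plate's front edge to the right at crop (480,360), the mirror at (268,300), the beaker at (328,75) and the cup at (80,130). The mount is centred near (611,-328) with a yaw of about 72.8°.

I'll approach its front side.

```bash
python3 -m inch '[[[0.66,-0.03,0],0,-0.4],[[0.66,-0.03,0],0,-0.4],[[0.66,-0.03,0],0,-0.4],[[0.66,-0.03,0],0,-0.4],[[0.66,-0.03,0],0,-0.4],[[0.66,-0.03,0],0,-0.4],[[0.66,-0.03,0],0,-0.4],[[0.66,-0.03,0],0,-0.4],[[0.66,-0.03,0],0,-0.4],[[0.66,-0.03,0],0,-0.4]]'; python3 -m inch '[[[0,0,0.1],-1,-0.4],[[0,0,0.1],-1,-0.4],[[0,0,0.1],-1,-0.4],[[0,0,0.1],-1,-0.4],[[0,0,0.1],-1,-0.4],[[0,0,0.1],-1,-0.4],[[0,0,0.1],-1,-0.4],[[0,0,0.1],-1,-0.4],[[0,0,0.1],-1,-0.4],[[0,0,0.1],-0.8,-0.4]]'
python3 - <<'E'
from h import *
W=eyes.read_camera("wrist"); T=eyes.read_camera("top"); save(W,"w1.png",None,1.5); print(env.state())
for k,z in (("mount_base",12),("plate",46)):
    for d in (W,T):
        for o in eyes.cut_out(k,d)[:2]:
            m=o["mask"].astype(np.uint8); c=max(cv2.findContours(m,0,2)[0],key=cv2.contourArea)
            q=cv2.approxPolyDP(cv2.convexHull(c),5,True)[:,0]
            print(k,round(o["score"],2),m.sum(),[(p[::-1].tolist(),np.round(onz(d,p[::-1],z)).tolist()) for p in q])
for k in("plate_front","seat","spring_mid","mount_base"): print(k,[(np.round(o["centre"]).tolist(),round(o["score"],2),np.round(onz(W,o["centre"],{"plate_front":46,"seat":28,"spring_mid":48,"mount_base":0}[k]))) for o in eyes.spot_point(k,W)])
E
```

```text
t: 2.45
eef_pos: [573.3, -444.3, 214.6]
tcp_rot: [3.142, 0.0, 0.332]
ft_force: [-1.2, -0.5, -0.5]
opening: 0.7
grip_force: 0.0
t: 3.7
eef_pos: [572.1, -444.9, 154.3]
tcp_rot: [-3.142, 0.0, 1.19]
ft_force: [-1.4, -0.1, -1.1]
opening: 0.698
grip_force: 0.0
{'t': 3.8, 'joints': array([-7.51986862e-01,  6.91023198e-01,  1.34564745e+00, -9.24697367e-05,
        1.10605371e+00, -3.68968072e-01]), 'qvel': array([ 0.00061843, -0.00806514, -0.01261842, -0.00011362,  0.009504  ,
        0.06563241]), 'tau': array([ 8.69626994e-03, -7.40905952e+01, -2.60685718e+01,  5.25914307e-02,
       -7.02214683e-02, -8.27993620e-01]), 'eef_pos': array([ 571.94584803, -444.74724572,  153.88922747]), 'tcp_rot': array([-3.14050732e+00, -3.31096454e-04,  1.18781885e+00]), 'ft_force': array([ 0.10367526,  0.15793268, -0.21421414]), 'moment': array([-0.03286873, -0.05737974,  0.00522364]), 'grip_force': 0.0, 'opening': 0.6987585235240139}
mount_base 0.88 6627 [([0, 221], [605.0, -260.0]), ([147, 206], [530.0, -388.0]), ([148, 188], [510.0, -381.0]), ([74, 166], [523.0, -301.0]), ([0, 169], [557.0, -240.0])]
mount_base 0.91 969 [([176, 258], [690.0, -368.0]), ([221, 218], [572.0, -265.0]), ([225, 202], [562.0, -225.0]), ([168, 222], [711.0, -274.0])]
plate 0.92 1143 [([300, 332], [601.0, -607.0]), ([302, 286], [549.0, -590.0]), ([278, 282], [556.0, -558.0]), ([277, 319], [596.0, -572.0])]
plate 0.68 16485 [([0, 307], [676.0, -301.0]), ([142, 316], [643.0, -424.0]), ([154, 210], [538.0, -395.0]), ([11, 192], [577.0, -271.0]), ([0, 222], [606.0, -273.0])]
plate 0.69 1153 [([194, 354], [636.0, -607.0]), ([199, 374], [623.0, -656.0]), ([236, 367], [531.0, -635.0]), ([229, 337], [548.0, -562.0])]
plate 0.56 541 [([183, 248], [664.0, -342.0]), ([219, 220], [573.0, -273.0]), ([180, 230], [672.0, -297.0])]
plate_front [([149.0, 262.0], 0.92, array([ 590., -410.]))]
seat []
spring_mid []
mount_base [([26.0, 371.0], 0.53, array([ 744., -337.]))]
```

View pics/w1.png

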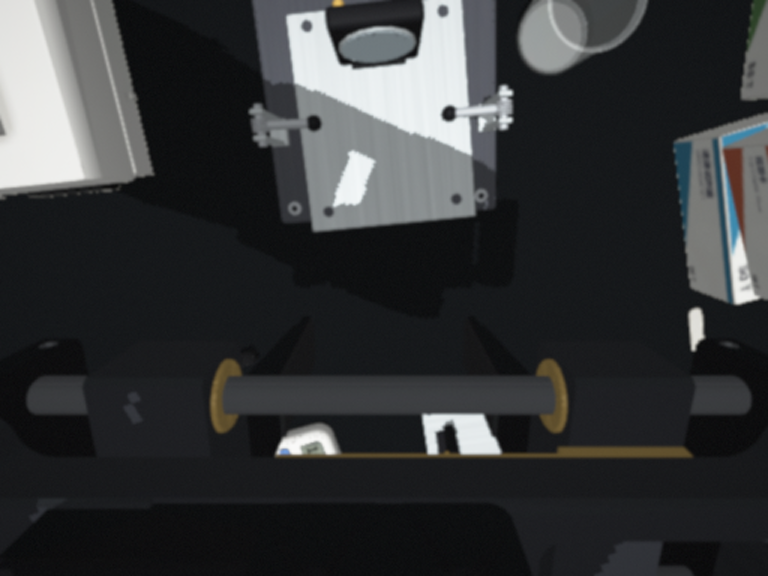

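The wrist picture shows the big plate's front edge from px (232,315) to (217,475) in the 1.5x view, skewed about 2°. The beaker is at upper right and clear of the path, and the worktop in front of the plate is free. I'll finish the turn and lower the fingers in front of that edge.

```bash
python3 -m inch '[[[0,0,0.22],-0.94,-0.4],[[0,0.04,0.22],0,-0.4],[[0,0,0.22],0,-0.4],[[0,0,0.22],0,-0.4],[[0,0,0.22],0,-0.4],[[0,0,0.22],0,-0.4],[[0,0,0.22],0,-0.4],[[0,0,0.22],0,-0.4],[[0,0,0.22],0,-0.4],[[0,0,0.22],0,-0.4]]'
python3 -m inch '[[[0.06,0,0],0,-0.4],[[0.06,0,0],0,-0.4],[[0.06,0,0],0,-0.4],[[0.06,0,0],0,-0.4],[[0.06,0,0],0,-0.4],[[0.04,0,0],0,-0.4],[[0.04,0,0],0,-0.4],[[0.02,0,0],0,-0.4],[[0.02,0,0],0,-0.4],[[0,0,0],0,-0.4]]'
python3 - <<'E'
from h import *
W=eyes.read_camera("wrist"); save(W,"w2.png",None,1.5); print(env.state()["ft_force"],env.state()["eef_pos"])
E
```

```text
t: 5.45
eef_pos: [574.5, -445.7, 21.8]
tcp_rot: [3.141, 0.0, 1.269]
ft_force: [0.7, 0.2, 0.4]
opening: 0.699
grip_force: 0.0
t: 6.7
eef_pos: [582.0, -421.5, 22.6]
tcp_rot: [3.142, 0.0, 1.269]
ft_force: [-0.3, 1.0, -0.1]
opening: 0.7
grip_force: 0.0
[-0.46847345  0.07674876 -0.51726423] [ 581.93197795 -421.61497314   22.64465155]
```

View pics/w2.png

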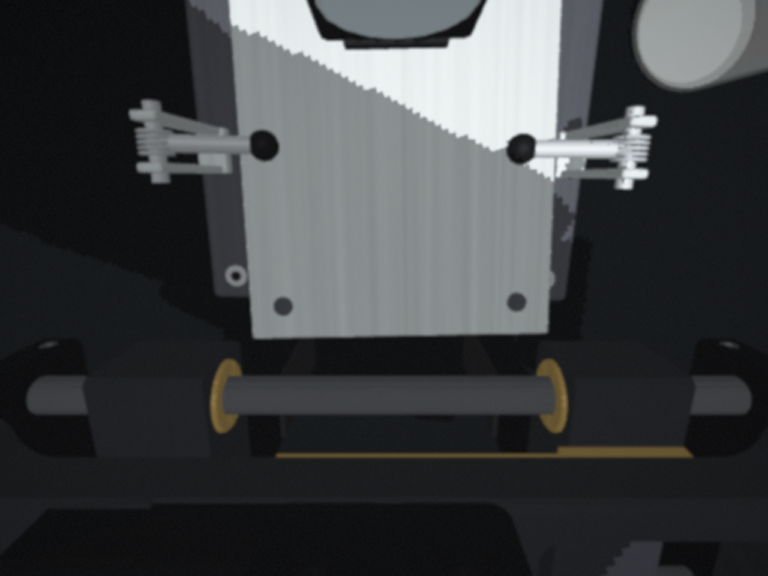

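The edge lies square just ahead of the fingers, at y≈337 px, and the two arm tips at (263,145) and (521,148) are level. I'll start pushing slowly.

```bash
python3 -m inch '[[[0.04,0,0],0,-0.4],[[0.04,0,0],0,-0.4],[[0.04,0,0],0,-0.4],[[0.03,0,0],0,-0.4],[[0.03,0,0],0,-0.4],[[0.03,0,0],0,-0.4],[[0.03,0,0],0,-0.4],[[0.03,0,0],0,-0.4],[[0.03,0,0],0,-0.4],[[0,0,0],0,-0.4]]'
cat > m.py <<'E'
import sys
from h import *
W=eyes.read_camera("wrist"); T=eyes.read_camera("top"); save(W,sys.argv[1]+".png",None,1.5)
print(env.state()["ft_force"].round(1),env.state()["eef_pos"].round(1),env.state()["moment"].round(2))
c0=np.array([611,-328]);u=np.array([.296,.955]);v=np.array([-.955,.296])
for d in (W,T):
  for o in eyes.cut_out("plate",d)[:2]:
    m=o["mask"].astype(np.uint8); c=max(cv2.findContours(m,0,2)[0],key=cv2.contourArea)
    q=cv2.approxPolyDP(cv2.convexHull(c),4,True)[:,0]
    print(round(o["score"],2),[(p[::-1].tolist(),[round(float((onz(d,p[::-1],46)-c0)@a),1) for a in (u,v)]) for p in q])
E
python3 m.py w3
```

```text
t: 8.0
eef_pos: [586.8, -404.6, 22.3]
tcp_rot: [-3.141, 0.0, 1.269]
ft_force: [-2.0, -3.6, -1.7]
opening: 0.701
grip_force: 1.7
[-2.7 -2.8 -2.4] [ 586.9 -404.5   22.4] [-0.57  0.3   0.17]
0.92 [([0, 372], [44.1, -53.4]), ([223, 361], [-68.7, -58.9]), ([225, 171], [-69.9, 51.2]), ([0, 153], [44.3, 50.1])]
0.8 [([192, 344], [-234.4, -103.7]), ([199, 374], [-310.1, -108.5]), ([235, 367], [-315.9, -16.5]), ([228, 337], [-241.3, -11.4])]
0.62 [([181, 237], [29.9, -51.7]), ([205, 216], [61.5, 22.2]), ([179, 224], [62.9, -47.0])]
```

Contact made at about 4 N, with the edge at mount x of about -70 and home at -60. I'll push on gently.

```bash
python3 -m inch '[[[0.02,0,0],0,-0.4],[[0.02,0,0],0,-0.4],[[0.02,0,0],0,-0.4],[[0.02,0,0],0,-0.4],[[0.02,0,0],0,-0.4],[[0.01,0,0],0,-0.4],[[0.01,0,0],0,-0.4],[[0.01,0,0],0,-0.4],[[0,0,0],0,-0.4],[[0,0,0],0,-0.4]]'
python3 m.py w4
```

```text
t: 9.45
eef_pos: [589.7, -396.9, 22.7]
tcp_rot: [3.141, -0.0, 1.269]
ft_force: [-0.1, -1.0, -0.1]
opening: 0.7
grip_force: 0.0
[0.5 0.  0.2] [ 589.6 -396.9   22.7] [-0.07 -0.12 -0.02]
0.83 [([0, 372], [52.4, -53.9]), ([214, 352], [-55.2, -53.7]), ([216, 172], [-56.3, 49.9]), ([0, 153], [52.6, 49.8])]
0.77 [([179, 232], [43.6, -52.9]), ([206, 211], [72.7, 28.2]), ([177, 221], [71.7, -49.6])]
0.68 [([193, 344], [-235.0, -101.2]), ([199, 373], [-307.7, -107.7]), ([235, 366], [-313.6, -15.8]), ([228, 338], [-243.7, -12.2])]
```

View pics/w4.png

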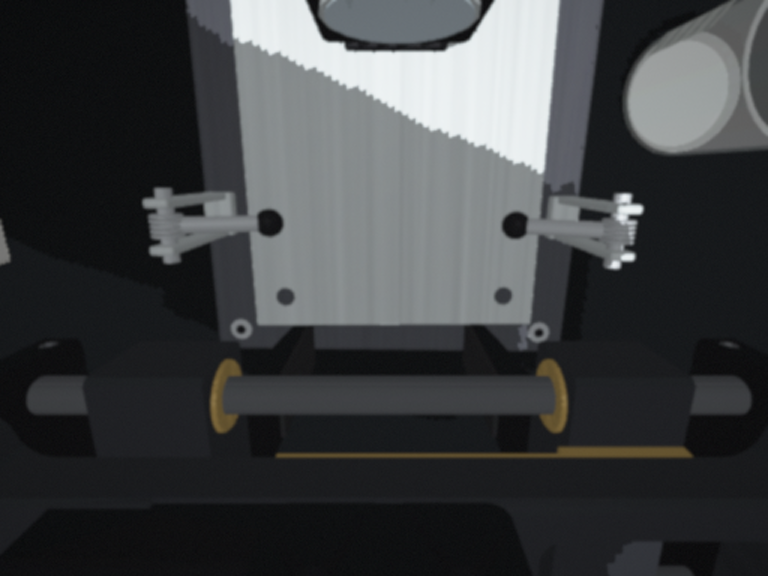

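The push force fell to 0 and the front edge narrowed (180 px against 190), so the plate has dropped. The picture shows its edge at y≈324, square with the slab, and the slab's front strip now showing. I'll back off, rise and check.

```bash
python3 -m inch '[[[-0.1,0,0],0,-0.4],[[-0.2,0,0],0,-0.4],[[-0.2,0,0],0,-0.4],[[-0.2,0,0],0,-0.4],[[-0.1,0,-0.2],0,-0.4],[[0,0,-0.4],0,-0.4],[[0,0,-0.4],0,-0.4],[[0,0,-0.4],0,-0.4],[[0,0,-0.4],0,-0.4],[[0,0,-0.2],0,-0.4]]'
python3 - <<'E'
from h import *
W=eyes.read_camera("wrist");S=eyes.read_camera("scene");T=eyes.read_camera("top")
print(env.state()["ft_force"].round(1),env.state()["eef_pos"].round(1))
h=lambda d,crop,s:cv2.resize(d["pixels"][crop[0]:crop[1],crop[2]:crop[3],::-1],None,fx=s,fy=s,interpolation=cv2.INTER_CUBIC)
cv2.imwrite("pics/c.png",np.hstack([h(W,(0,220,100,400),1.7),h(S,(150,260,190,330),1.7*2)[:374,:]]) [:, :800])
c0=np.array([611,-328]);u=np.array([.296,.955]);v=np.array([-.955,.296])
for n,d in (("W",W),("S",S),("T",T)):
  for k,z in (("plate",41),("mount_base",12)):
   for o in eyes.cut_out(k,d)[:2]:
    m=o["mask"].astype(np.uint8); c=max(cv2.findContours(m,0,2)[0],key=cv2.contourArea)
    q=cv2.approxPolyDP(cv2.convexHull(c),4,True)[:,0]
    print(n,k,round(o["score"],2),[(p[::-1].tolist(),[round(float((onz(d,p[::-1],z)-c0)@a),1) for a in (u,v)]) for p in q])
E
```

```text
t: 10.9
eef_pos: [575.6, -443.2, 144.9]
tcp_rot: [3.139, 0.001, 1.269]
ft_force: [-0.4, -0.0, -0.4]
opening: 0.702
grip_force: 0.0
[0.9 0.5 0.3] [ 575.3 -442.8  143. ]
W plate 0.71 [([0, 321], [49.7, -55.5]), ([124, 316], [-56.8, -56.7]), ([124, 206], [-56.7, 51.2]), ([0, 200], [49.7, 51.1])]
W plate 0.62 [([300, 332], [-257.6, -86.1]), ([302, 273], [-260.2, -17.0]), ([278, 271], [-228.2, -14.3]), ([278, 321], [-228.3, -71.5])]
W mount_base 0.93 [([0, 342], [60.0, -81.8]), ([83, 349], [-15.9, -95.0]), ([148, 329], [-83.6, -78.5]), ([144, 186], [-79.0, 79.9]), ([79, 170], [-11.8, 91.8]), ([0, 177], [60.1, 78.9])]
S plate 0.55 [([305, 214], [-263.2, -24.2]), ([314, 264], [-254.2, -116.2]), ([357, 254], [-333.6, -122.4]), ([345, 202], [-339.2, -30.3])]
S mount_base 0.58 [([183, 292], [78.8, -81.8]), ([243, 270], [-88.7, -79.1]), ([223, 199], [-82.8, 79.2]), ([189, 208], [9.5, 93.9])]
T plate 0.93 [([194, 351], [-253.0, -105.1]), ([200, 373], [-309.3, -106.5]), ([236, 366], [-315.2, -14.2]), ([228, 338], [-244.4, -12.9])]
T plate 0.82 [([183, 245], [9.5, -53.7]), ([218, 221], [40.0, 49.0]), ([215, 208], [73.4, 51.5]), ([177, 221], [72.5, -50.6])]
T mount_base 0.91 [([176, 256], [-9.7, -85.4]), ([222, 214], [57.3, 61.2]), ([226, 203], [81.0, 79.2]), ([168, 221], [84.1, -79.0])]
T mount_base 0.45 [([183, 246], [9.6, -60.0]), ([219, 220], [45.0, 49.3]), ([216, 209], [74.4, 50.3]), ([177, 221], [76.6, -56.1])]
```

View pics/c.png

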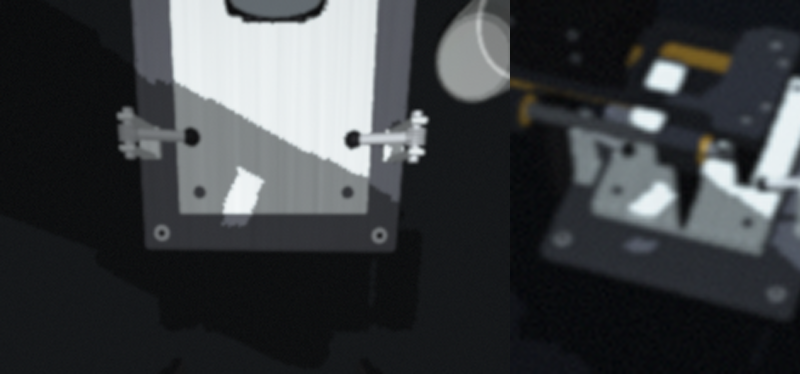

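In both halves the plate is square, with an even slab strip along its front edge (y≈213 against 250). The gripper hides the scene view, so I'll move clear and do one height check.

```bash
python3 -m inch '[[[-0.3,0,-0.2],0,-0.4],[[-0.4,0,-0.2],0,-0.4],[[-0.5,0,-0.2],0,-0.4],[[-0.5,0,-0.2],0,-0.4],[[-0.5,0,-0.2],0,-0.4],[[-0.5,0,0],0,-0.4],[[-0.4,0,0],0,-0.4],[[-0.3,0,0],0,-0.4],[[-0.1,0,0],0,-0.4],[[0,0,0],0,-0.4]]'
python3 - <<'E'
from h import *
S=eyes.read_camera("scene");T=eyes.read_camera("top")
h=lambda d,c:cv2.resize(d["pixels"][c[0]:c[1],c[2]:c[3],::-1],(400,400),interpolation=cv2.INTER_CUBIC)
cv2.imwrite("pics/d.png",np.hstack([h(S,(150,260,190,300)),h(T,(155,265,190,300))]))
c0=np.array([611,-328]);u=np.array([.296,.955]);v=np.array([-.955,.296])
for n,d in (("S",S),("T",T)):
  for k,z in (("plate",41),("mount_base",12)):
   for o in eyes.cut_out(k,d)[:2]:
    m=o["mask"].astype(np.uint8); c=max(cv2.findContours(m,0,2)[0],key=cv2.contourArea)
    q=cv2.approxPolyDP(cv2.convexHull(c),4,True)[:,0]
    print(n,k,round(o["score"],2),[(p[::-1].tolist(),[round(float((onz(d,p[::-1],z)-c0)@a),1) for a in (u,v)]) for p in q])
E
```

```text
t: 12.6
eef_pos: [512.9, -643.3, 202.6]
tcp_rot: [-3.141, -0.0, 1.269]
ft_force: [-0.1, 0.6, -0.8]
opening: 0.703
grip_force: 0.0
S plate 0.8 [([175, 279], [69.3, -53.7]), ([224, 262], [-67.2, -55.9]), ([212, 214], [-66.1, 48.8]), ([165, 233], [69.1, 53.5]), ([159, 242], [92.1, 39.8]), ([162, 261], [95.3, -4.3])]
S plate 0.7 [([304, 214], [-261.4, -23.5]), ([314, 264], [-254.2, -116.2]), ([357, 255], [-333.1, -124.0]), ([345, 201], [-339.7, -28.6])]
S mount_base 0.75 [([167, 225], [82.2, 79.3]), ([183, 292], [78.8, -81.8]), ([243, 271], [-88.1, -81.0]), ([224, 199], [-85.2, 78.3]), ([187, 208], [15.0, 95.9])]
T plate 0.83 [([193, 345], [-238.0, -103.1]), ([200, 374], [-311.7, -107.2]), ([218, 371], [-315.8, -61.1]), ([232, 353], [-282.2, -14.3]), ([227, 337], [-241.4, -14.6])]
T plate 0.56 [([178, 222], [69.2, -48.9]), ([192, 269], [-55.2, -49.4]), ([230, 258], [-56.9, 50.3]), ([215, 209], [71.1, 50.7])]
T mount_base 0.79 [([168, 221], [84.1, -79.0]), ([186, 281], [-79.3, -79.1]), ([245, 263], [-79.3, 79.9]), ([225, 202], [84.2, 77.5])]
```

View pics/d.png

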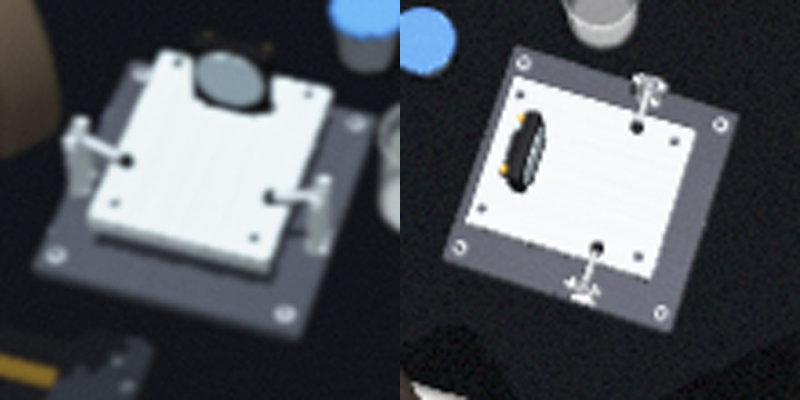

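Both views show the plate level and square: in the left one its front corners are at (90,225) and (270,265). The slab strips are even on both sides, and the beaker and cup haven't moved. I'm handing the job in.

```bash
python3 -c "
from cell import env
print(env.job_done())"
```

```text
the job is handed in; nothing more can be done
None
```

I pushed the plate back to the left until it dropped home: the camera views show it level and square on its mount. The mirror, beaker and cup were left alone, the arm is clear, and the job is handed in; the judge's verdict was not shown.

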